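# Double dish with a chilling ball, held out with its ears turned

## Task

Set the eared dish with the steel ball into the empty twin dish on the chopping board, nested with ears above ears, without turning the empty dish. Then lift the nested pair together well clear of the board (about a hand's width) and, in the air above the board, turn it a quarter turn so that its ears point along the board's long sides, for a guest to take it by the ears; finish while still holding the pair up there, level and still. Keep the ball in the middle of its dish all the time and leave the other things alone.

Things in the scene. Friction and masses are not known exactly. Their poses are not given: they have to be found in the camera images.
- board: wooden chopping board, fixed, 240 x 340 x 22 mm, lying flat. Origin: centre of its underside; x along its short side, y along its long side. Its top is at z = 22 mm
- low_dish: Empty dish, loose, on the board near its middle, ears roughly along the board's short side: white footed dish, 24 mm high, about 90 g, round, with two alike flat ears on the rim, half a turn apart. Origin: centre of its underside; x along the line of the ears (ear tips at x = +-54 mm). Rim 64 mm outside, upright from 16 to 24 mm height: grip there along y. 
- ball_dish: Dish with the ball, loose, on the worktop left or right of the board: white footed dish, 24 mm high, about 90 g, round, with two alike flat ears on the rim, half a turn apart. Origin: centre of its underside; x along the line of the ears (ear tips at x = +-54 mm). Rim 64 mm outside, upright from 16 to 24 mm height: grip there along y. 
- low_dish_in (a point): middle of the empty dish's hollow, 7 mm above its underside. Both dishes alike: the hollow is a shallow cone rising to 12 mm at radius 20 mm, then a steeper side to the rim (inner radius 29 mm)
- low_dish_foot (a point): centre of the empty dish's underside. Both alike: foot 38 mm diameter, 8 mm high; above it the underside flares out to the rim band. Nested, the upper foot stands in the lower hollow: upper underside 11.5 to 12 mm above the lower one, a gap of 4 mm between the rim bands
- low_dish_ear (a point): tip of one ear of the empty dish, mid-thickness. Both dishes alike: ears 26 mm wide, 6 mm thick, from 17 to 23 mm above the underside, rounded ends
- ball_dish_in (a point): point in the middle of the hollow of the dish with the ball, 7 mm above the dish's underside, on its axis
- ball_center (a point): centre of the loose polished steel ball (22 mm diameter, about 35 g) which lies in the middle of the hollow; it rolls freely and settles in the middle by itself if the dish is moved smoothly and kept level
- tuna_tin: bystander: round food tin, 76 mm diameter, 58 mm high, standing on the other side of the board from the ball's dish. Origin: centre of its underside
- tea_light: bystander: tea-light candle, 38 mm diameter, 15 mm high, standing near one end of the board. Origin: centre of its underside
- teaspoon: bystander: steel teaspoon 132 x 26 x 9 mm lying across one end of the board. Origin: its middle, underside
- jam_jar: bystander: jam jar, 65 mm diameter, 94 mm high, behind the board. Origin: centre of its underside
- tea_box: bystander: cardboard tea box, 70 x 128 x 80 mm, behind the board. Origin: centre of its underside
Not all that is in view belongs to the job. What is shaped like the ball_dish but red is not meant.

How it is judged:
On the way, in this order (a step that is already met when the one before it is completed fails the run):
1. the ball's dish is nested in the empty dish on the board, ears above ears, the ears still across the board (z of ball_dish in the frame of low_dish between 0.009 and 0.0145 m and horizontal distance between ball_dish and low_dish below 0.005 m and angle between the x axis of ball_dish and the x axis of low_dish, either way round below 0.3 rad and z of low_dish in the frame of board below 0.026 m and angle between the x axis of low_dish and the x axis of board, either way round below 0.5 rad and angle between ball_dish's own z axis and vertical below 0.1 rad), for 0.3 s.
2. the nested pair is lifted clear of the board (20 mm or more), its ears still across the board (z of ball_dish in the frame of low_dish between 0.009 and 0.0145 m and horizontal distance between ball_dish and low_dish below 0.005 m and angle between the x axis of ball_dish and the x axis of low_dish, either way round below 0.3 rad and z of low_dish in the frame of board above 0.042 m and angle between the x axis of low_dish and the x axis of board, either way round below 0.55 rad), for 0.1 s.
At the end, for the whole second after the job is handed in: Fingers hold the lower dish 30 mm or more above the board, the ball's dish nested in it (concentric within 5 mm, ears within 0.3 rad); ears along the board's long side within 0.22 rad; both level within 0.1 rad and still; ball within 7 mm of the middle (z of ball_dish in the frame of low_dish between 0.009 and 0.0145 m and horizontal distance between ball_dish and low_dish below 0.005 m and angle between the x axis of ball_dish and the x axis of low_dish, either way round below 0.3 rad and z of low_dish in the frame of board between 0.052 and 0.32 m and angle between the x axis of low_dish and the y axis of board, either way round below 0.22 rad and angle between each of low_dish, ball_dish's own z axis and vertical below 0.1 rad and horizontal distance between ball_center and ball_dish_in below 0.007 m and linear speed of low_dish below 0.02 m/s and angular speed of low_dish below 0.15 rad/s and linear speed of ball below 0.03 m/s and x of low_dish in the frame of board between -0.12 and 0.12 m and y of low_dish in the frame of board between -0.17 and 0.17 m and contact force between the fingers and low_dish above 0.3 N and contact force between low_dish and board below 0.05 N); the arm keeps its last pose, push and grip.
It fails at once if a bystander (tin, candle, teaspoon, jam jar or tea box) is shoved aside by more than 25 mm (distance of any of tuna_tin, tea_light, teaspoon, jam_jar, tea_box from where it was at the start of the episode above 0.025 m).
It fails at once if the ball rolls away from the middle of its dish (more than 14 mm off centre) (horizontal distance between ball_center and ball_dish_in above 0.014 m).
It fails at once if the ball leaves its dish (distance between ball_center and ball_dish_in above 0.03 m).
It fails at once if the ball's dish tips by more than about 17 degrees (angle between ball_dish's own z axis and vertical above 0.3 rad).
It also fails if it takes over 67 s, if anything falls off the work surface, if the arm or the gripper's body presses on something with over 40 N, if the wrist force passes 120 N, or if a joint passes its speed limit or range.

## Robot

A 6-joint arm with a two-finger parallel gripper is mounted at the origin on a cart in front of the work surface, level with it; the furniture and walls round the work are solid. World frame = base frame: x ahead of the robot, y to its left, z up, the work surface at z = 0. Lengths are in m, angles in rad, forces in N, time in s.
With the tool pointing down it reaches from about 0.35 to 0.775 m from the base axis. Payload 7.3 kg.
Tool frame: the origin (TCP) lies on the mounting face of the last link; the fingertips stand 178 mm ahead of it and the grasp point (between the pads) lies 159 mm ahead of it (robot.grip_depth is the distance from the TCP to the grasp point, in m); z points along the fingers, y is the line along which they close (so a half turn about z gives the same grasp; the last joint's range is limited). The gripper opens to 92 mm and grips with 3 to 60 N. Pads are 19 mm wide; open, the fingers measure 130 mm over their backs; the gripper's body (75 mm by 190 mm) begins 47 mm behind the grasp point.
Start: joints at [0.993, 0.342, 1.524, -0, 1.275, -0.146], TCP at [0.22, 0.477, 0.405] pointing down, gripper open.
Joint ranges: [-2.53, 2.53], [-0.77, 2.02], [0.04, 2.7], [-1, 4.14], [0.28, 2.66], [-3.11, 3.11]. Speed limits (rad/s): [2.57, 2.57, 3.14, 3.14, 3.14, 3.14].

## Interface

Orientations are given as [roll, pitch, yaw] about the fixed x, y, z axes, in that order (R = Rz(yaw) Ry(pitch) Rx(roll)).
In Python, from cell import observe, cams, robot, models gives the robot as it stands.
- The arm moves only by the shell command python3 -m jog 'ROWS' [FORCE]. ROWS is JSON, a list of rows, each a list of 3 entries, a list of its own where there are three numbers: the shift along the tool's x, y, z each as a share of 0.4 m, from -1 to 1, then the turn about the tool's z as a share of pi rad, from -1 to 1, then the closure, from 0 (fully open) to 1 (shut). In form: [[[x, y, z], turn, jaw], ...]. A call has 1 to 12 rows; each row is the pose to reach, as a shift and turn from the pose commanded when the call began, along the tool's axes at that moment, turning the shorter way round; what a row does not reach only later rows make up. A row lasts 1/8 s, in which the tool goes at most 62.5 mm and 10.7 degrees, less where a joint would pass 70% of its speed; a pose out of reach is approached as far as the arm can. A call with a number of a shift or a turn outside -1 to 1 is refused whole. A call with a gripper value outside its range is refused whole. The fingers move at their own pace and stop on an object; FORCE is the grip in N (left out, the last holds). Time passes only in rows, so rows that repeat a pose let the fingers close. It gives the time, the measured TCP pose, the force, the opening and the grip force at its end, in the units of the state.
- observe(): the state, without advancing time (a new reading comes with each control period).
- cams.read_camera(name): name is "side" or "top"; returns the picture (480x640x3 uint8, red, green, blue); there is no depth.
- cams.camera_model(name): a dict with "camera_matrix" (3x3 intrinsics, pixels), "k1" (the pictures are not rectified: a ray, as slopes to the right and down, at radius r is drawn at 1 + k1 r^2 times it, then the intrinsics apply), "pose" (4x4, takes a point from camera to world coordinates). Camera axes: x right, y down, z forward; pixel columns grow to the right and rows downward; lengths in m; the calibration is good to about 2 mm. A picture is of the moment at which its call begins. camera_model takes no time and is no camera call.
- robot.hand_in(): hands the job in; it is judged then, once.
Trained networks look in the newest picture that a camera, given by its name, has taken for a name from the list of things; names that differ only in an ending like _2 or _b are one class to them, and where a whole thing is asked for, a point or a joint stands for the part that bears it (a point fixed in the world has none). Each returns a list of dicts, best first, with "confidence" (0 to 1); they miss things now and then, are a little off and sometimes report something else, mostly with a low value. They report only what shows in the picture. A call takes as long as a camera call. They do not tell look-alikes from the thing itself.
- models.find_in(target, camera): "position" ([x, y, z] in m, in world coordinates, good to about 4 mm: the middle of the surface that is visible of it).
- models.pinpoint(target, camera): "position" ([x, y, z] in m, in world coordinates, good to about 4 mm: a listed point, or the origin of a listed thing).
The state is a dict: "time": time; "qpos": joint angles; "qvel": joint speeds; "joint_efforts": joint torques, N m; "tool_pos": TCP position; "tool_rot": TCP orientation; "contact_force": force on the tool from outside, world axes, zero at the start; "torque": the same for the moment, N m; "opening": finger opening in m; "grip_force": force on a finger pad.
Only numpy, scipy, OpenCV 4.12 (cv2) and the standard library are available. Lean on these libraries where they do the work, as an engineer would, in place of code of your own. Each camera call takes 0.05 s, during which the arm holds its last target. There are 200 camera calls.

## Working session

There is one attempt and no reset: what is moved stays moved. The work goes in short steps, Python scripts to look and compute and a shell command to move; the robot and the scene stay as the last step left them, time stands still between calls to the robot, and variables do not carry over. Pictures are saved under pics/ and viewed, at most 10 in all, crops included, and the job is handed in when it is done.

```bash
ls; mkdir -p pics
python3 - <<'E'
from cell import observe,cams,robot,models
import cv2,numpy as np
s=observe();print(s['time'],s['tool_pos'],s['tool_rot'],s['opening'])
ims=[]
for c in('top','side'):
    im=cams.read_camera(c);cv2.imwrite(f'pics/{c}0.png',im[:,:,::-1]);
    m=cams.camera_model(c);print(c,np.round(m['pose'],3).tolist(),np.round(m['camera_matrix'],1).tolist(),m['k1'])
    for t in('low_dish','ball_dish','low_dish_ear','ball_center','ball_dish_in','low_dish_in','board','tuna_tin','jam_jar','tea_box','tea_light','teaspoon'):
        print(t,[(np.round(d['position'],3).tolist(),round(d['confidence'],2)) for d in models.pinpoint(t,c)])
E
```

```text
pics
0.0 [0.2196339  0.47669845 0.40404645] [-3.14003308e+00 -2.17143731e-04  2.70975032e+00] 0.09172641720408442
top [[0.042, -0.979, 0.2, 0.314], [-0.999, -0.041, 0.01, 0.079], [-0.002, -0.2, -0.98, 1.229], [0.0, 0.0, 0.0, 1.0]] [[544.0, 0.0, 324.0], [0.0, 544.0, 245.2], [0.0, 0.0, 1.0]] -0.0685907005194964
low_dish [([0.538, 0.053, 0.02], 0.85), ([0.533, 0.067, 0.0], 0.3)]
ball_dish [([0.358, 0.435, 0.001], 0.97), ([0.49, 0.363, -0.001], 0.95), ([0.619, 0.418, 0.002], 0.76)]
low_dish_ear [([0.588, 0.064, 0.043], 0.6)]
ball_center [([0.491, 0.362, 0.018], 0.52)]
ball_dish_in [([0.355, 0.435, 0.008], 0.72), ([0.621, 0.413, 0.005], 0.57)]
low_dish_in [([0.534, 0.052, 0.025], 0.65)]
board [([0.532, 0.067, -0.0], 0.65)]
tuna_tin [([0.451, -0.237, -0.005], 0.81), ([0.533, 0.065, 0.001], 0.37)]
jam_jar [([0.743, 0.244, 0.003], 0.69)]
tea_box [([0.739, -0.2, 0.001], 0.75)]
tea_light [([0.58, 0.205, 0.022], 0.64)]
teaspoon [([0.559, -0.069, 0.023], 0.76)]
side [[-0.97, -0.112, 0.215, 0.277], [-0.241, 0.353, -0.904, 1.256], [0.026, -0.929, -0.369, 0.563], [0.0, 0.0, 0.0, 1.0]] [[486.0, 0.0, 319.3], [0.0, 486.0, 245.0], [0.0, 0.0, 1.0]] -0.02235102767327959
low_dish []
ball_dish [([0.489, 0.365, 0.001], 0.87), ([0.36, 0.433, -0.002], 0.6), ([0.616, 0.42, 0.005], 0.58)]
low_dish_ear [([0.588, 0.06, 0.042], 0.67), ([0.45, -0.238, -0.002], 0.66)]
ball_center [([0.488, 0.366, 0.018], 0.54), ([0.537, 0.055, 0.02], 0.21)]
ball_dish_in [([0.357, 0.436, 0.006], 0.97), ([0.62, 0.411, 0.009], 0.78), ([0.492, 0.368, 0.006], 0.72)]
low_dish_in [([0.536, 0.056, 0.035], 0.89)]
board [([0.538, 0.063, -0.001], 0.81)]
tuna_tin [([0.448, -0.237, -0.002], 0.75)]
jam_jar [([0.742, 0.241, 0.0], 0.77)]
tea_box [([0.743, -0.204, -0.002], 0.96), ([0.536, 0.056, 0.021], 0.3)]
tea_light [([0.58, 0.203, 0.022], 0.6), ([0.536, 0.054, 0.018], 0.31)]
teaspoon [([0.578, 0.203, 0.021], 0.54), ([0.535, 0.054, 0.02], 0.51), ([0.559, -0.072, 0.016], 0.46)]
```

View pics/top0.png

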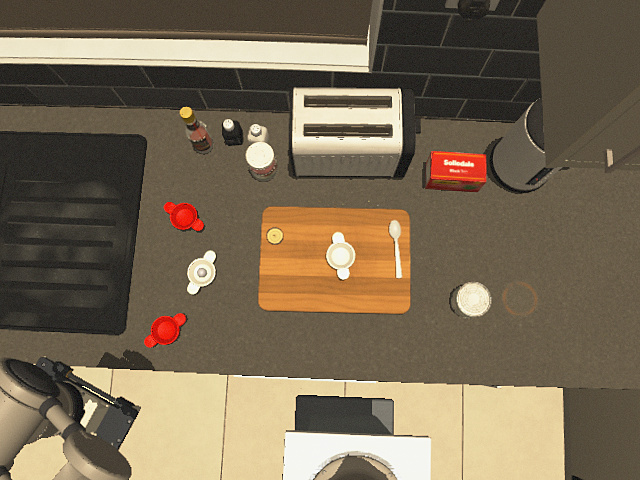

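View pics/side0.png

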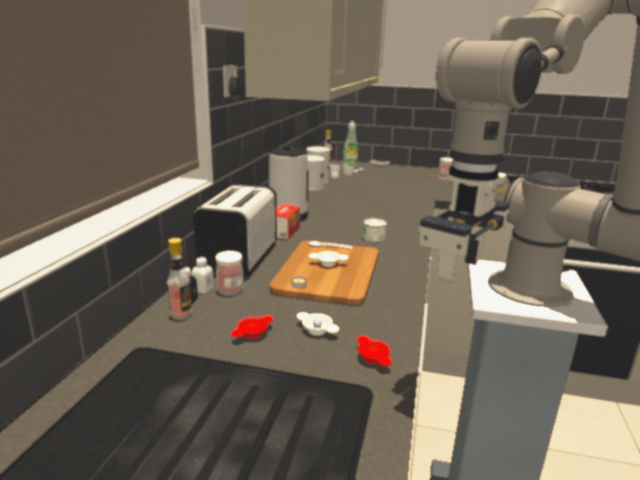

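Candidates in the top view: red dishes at (184,216) and (166,330), and a white eared dish with a grey ball at (201,272). The white one fits, since it carries the ball and isn't red. I'll confirm it in a crop and measure both white dishes.

```bash
cat > h.py <<'E'
from cell import observe,cams,robot,models
import cv2,numpy as np
def ray(c,px,z):
    m=cams.camera_model(c);K=np.array(m['camera_matrix']);P=np.array(m['pose'])
    px=np.atleast_2d(np.float64(px)).reshape(-1,1,2)
    n=cv2.undistortPoints(px,K,np.array([m['k1'],0,0,0.]))[:,0]
    d=np.c_[n,np.ones(len(n))]@P[:3,:3].T;o=P[:3,3]
    return (o+d*((z-o[2])/d[:,2])[:,None])[:,:2]
def proj(c,pts):
    m=cams.camera_model(c);P=np.linalg.inv(np.array(m['pose']));r,_=cv2.Rodrigues(P[:3,:3])
    return cv2.projectPoints(np.float64(pts),r,P[:3,3],np.array(m['camera_matrix']),np.array([m['k1'],0,0,0.]))[0][:,0]
def outline(x,y,a,z0):
    t=np.linspace(0,2*np.pi,73)[:-1];p=np.c_[32*np.cos(t),32*np.sin(t)]/1e3
    e=[]
    for s in(1,-1): e+= [[s*.028,-.013],[s*.041,-.013],[s*.0495,-.009],[s*.054,0],[s*.0495,.009],[s*.041,.013],[s*.028,.013]]
    h=cv2.convexHull(np.float32(e[:7]))[:,0],cv2.convexHull(np.float32(e[7:]))[:,0]
    R=np.array([[np.cos(a),-np.sin(a)],[np.sin(a),np.cos(a)]])
    return [np.c_[q@R.T+[x,y],np.full(len(q),z0+zz)] for q,zz in((p,.024),(h[0],.023),(h[1],.023))]
def fit(im,c,x,y,a,z0,sat=60,val=110):
    from scipy.optimize import minimize
    hsv=cv2.cvtColor(im,cv2.COLOR_RGB2HSV);S=4
    w=((hsv[...,1]<sat)&(hsv[...,2]>val)).astype(np.uint8)*255
    ctr=proj(c,[[x,y,z0+.02]])[0].astype(int);o=ctr-50
    w=w[o[1]:o[1]+100,o[0]:o[0]+100]
    n,l,st,_=cv2.connectedComponentsWithStats(w)
    k=np.bincount(l[40:60,40:60][l[40:60,40:60]>0]).argmax();w=(l==k).astype(np.uint8)*255
    cn,_=cv2.findContours(w,cv2.RETR_EXTERNAL,cv2.CHAIN_APPROX_NONE);w[:]=0;cv2.drawContours(w,cn,-1,255,-1)
    W=cv2.GaussianBlur(cv2.resize(w,None,fx=S,fy=S),(0,0),3).astype(float)
    def cost(v):
        M=np.zeros(W.shape,np.uint8)
        for q in outline(v[0]/1e3,v[1]/1e3,v[2]/30,z0):
            cv2.fillPoly(M,[np.round(((proj(c,q)-o+.5)*S-.5)*16).astype(np.int32)],255,shift=4)
        return np.abs(cv2.GaussianBlur(M,(0,0),3)-W).sum()/255/S/S
    r=min((minimize(cost,[x*1e3,y*1e3,(a+d)*30],method='Nelder-Mead',options=dict(initial_simplex=np.array([x*1e3,y*1e3,(a+d)*30])+np.array([[0,0,0],[6,0,0],[0,6,0],[0,0,6]]))) for d in(-.15,.15)),key=lambda r:r.fun)
    return r.x[0]/1e3,r.x[1]/1e3,r.x[2]/30,r.fun,w.astype(bool).sum()
E
python3 - <<'E'
from h import *
im=cv2.imread('pics/top0.png')[:,:,::-1]
e=ray('top',[(209,256),(194,290)],.022);print('ball ears',e, np.arctan2(*(e[0]-e[1])[::-1]))
e=ray('top',[(337,236),(343,276)],.044);print('low ears',e,np.arctan2(*(e[0]-e[1])[::-1]))
b=fit(im,'top',.49,.364,-.35,0);l=fit(im,'top',.536,.054,.17,.022)
print(b,l)
corn=ray('top',[(262,208),(410,209),(410,312),(259,308)],.022);print(corn)
v=im.copy()
def crop(p,c):
    q=im[c[1]-40:c[1]+40,c[0]-40:c[0]+40]; q=cv2.resize(q,(400,400),interpolation=2).copy()
    for o in outline(*p[:3],p[5]): cv2.polylines(q,[np.int32((proj('top',o)-np.array(c)+40)*5+2)],True,(0,255,0),1)
    return q
cv2.imwrite('pics/crop1.png',np.hstack([crop((*b,0),(201,272)),crop((*l,.022),(340,256))])[:,:,::-1])
E
```

```text
ball ears [[0.52514595 0.35038814]
 [0.44652026 0.37773517]] -0.3347250437305201
low ears [[0.57866009 0.06294156]
 [0.48917273 0.04637488]] 0.1830562354613273
(np.float64(0.4885839607299113), np.float64(0.3650979521050294), np.float64(-0.41849475743532677), np.float64(33.789950980392156), np.int64(801)) (np.float64(0.5354667543219226), np.float64(0.054049337894299374), np.float64(0.1688334056514724), np.float64(30.543382352941176), np.int64(836))
[[ 0.6423078   0.23750422]
 [ 0.65422681 -0.10284137]
 [ 0.41805608 -0.10547405]
 [ 0.41291227  0.22931027]]
```

View pics/crop1.png

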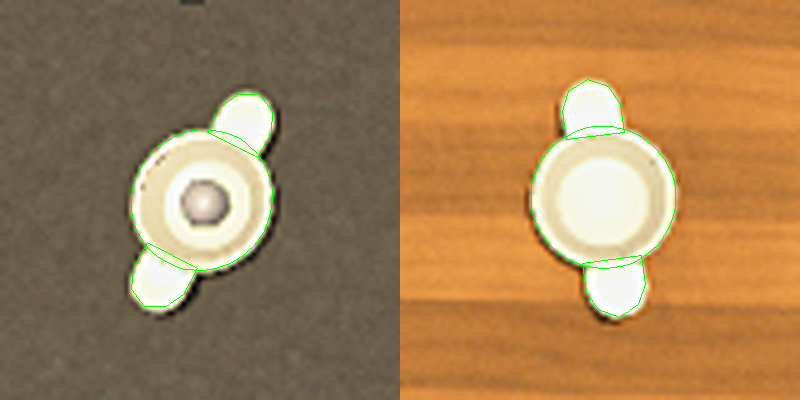

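The crop confirms the white dish with the steel ball at pixel (201,272), with the outline fitting well. The empty twin is at (340,256).

```bash
cat >> h.py <<'E'
def go(x,y,z,yaw):
    from scipy.spatial.transform import Rotation as Ro
    s=observe();R=Ro.from_euler('xyz',s['tool_rot']).as_matrix()
    d=R.T@(np.array([x,y,z])-s['tool_pos']);w=(s['tool_rot'][2]-yaw+np.pi)%(2*np.pi)-np.pi
    print('t',round(s['time'],2),'pos',np.round(s['tool_pos'],4),'rot',np.round(s['tool_rot'],4),'f',np.round(s['contact_force'],1),'op',round(s['opening'],4),'\nrow',np.round(d/.4,4),round(w/np.pi,4))
E
python3 -c "
from h import *
go(.4886,.3651,.26,2.723)"
```

```text
t 1.3 pos [0.2197 0.4768 0.4048] rot [3.1415 0.     2.7098] f [-0.7  0.7 -0.1] op 0.0919 
row [-0.7275  0.0276  0.3619] -0.0042
```

```bash
python3 -m jog '[[[-0.12,0.005,0.06],0,0],[[-0.24,0.01,0.12],0,0],[[-0.36,0.014,0.18],0,0],[[-0.48,0.018,0.24],-0.004,0],[[-0.6,0.023,0.3],-0.004,0],[[-0.7,0.0276,0.35],-0.0042,0],[[-0.7275,0.0276,0.3619],-0.0042,0],[[-0.7275,0.0276,0.3619],-0.0042,0],[[-0.7275,0.0276,0.3619],-0.0042,0]]' 12
python3 -c "
from h import *
im=cams.read_camera('top');cv2.imwrite('pics/top1.png',im[:,:,::-1])
go(.4886,.3651,.193,2.723)"
```

```text
time: 2.42
tool_pos: [0.4877, 0.3658, 0.2608]
tool_rot: [3.141, 0.0, 2.724]
contact_force: [0.5, -0.0, -0.3]
opening: 0.0916
grip_force: 0.0
t 2.48 pos [0.4876 0.3659 0.2609] rot [3.1405e+00 4.0000e-04 2.7245e+00] f [ 0.4  0.7 -0.3] op 0.0916 
row [-0.003  -0.0011  0.1698] 0.0005
```

View pics/top1.png

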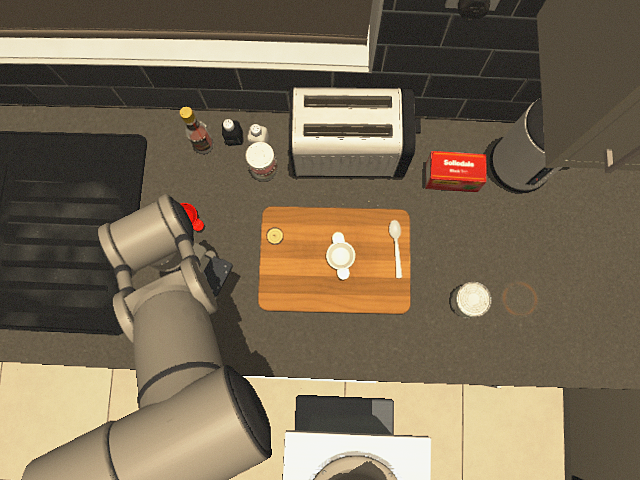

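The arm hides the ball dish in the top view; the board area is unchanged. I'll lower and grip gently.

```bash
python3 -m jog '[[[-0.001,0,0.05],0,0],[[-0.001,0,0.1],0,0],[[-0.001,0,0.14],0,0],[[-0.001,0,0.16],0,0],[[-0.001,0,0.169],0,0],[[-0.001,0,0.169],0,0.1],[[-0.001,0,0.169],0,0.2],[[-0.001,0,0.169],0,0.25],[[-0.001,0,0.169],0,0.3],[[-0.001,0,0.169],0,0.35],[[-0.001,0,0.169],0,0.4],[[-0.001,0,0.169],0,0.45]]' 12
python3 -c "
from h import *
im=cams.read_camera('side');a=im[270:370,250:410];cv2.imwrite('pics/side1.png',cv2.resize(a,None,fx=5,fy=5,interpolation=2)[:,:,::-1])
go(.4886,.3651,.193,2.723)"
```

```text
time: 3.98
tool_pos: [0.489, 0.3649, 0.1925]
tool_rot: [3.141, 0.0, 2.723]
contact_force: [0.2, -0.2, 3.4]
opening: 0.064
grip_force: 12.0
t 4.03 pos [0.489  0.3649 0.1926] rot [3.1414e+00 2.0000e-04 2.7230e+00] f [-0.2 -0.4  2.3] op 0.064 
row [ 0.0011 -0.     -0.001 ] -0.0
```

View pics/side1.png

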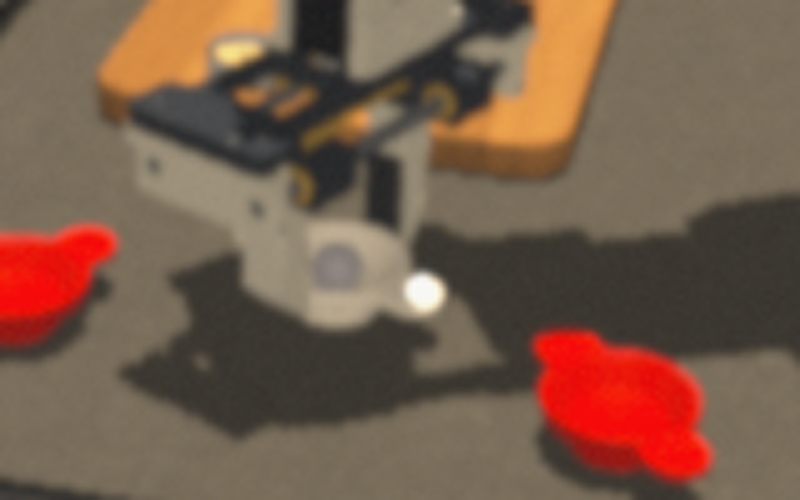

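The dish is held at its 64 mm rim, with the ball dark in the middle at about (335,265) in the crop. Lifting.

```bash
python3 -m jog '[[[0,0,-0.005],0,0.45],[[0,0,-0.015],0,0.45],[[0,0,-0.035],0,0.45],[[0,0,-0.06],0,0.45],[[0,0,-0.09],0,0.45],[[0,0,-0.12],0,0.45],[[0,0,-0.145],0,0.45],[[0,0,-0.165],0,0.45],[[0,0,-0.18],0,0.45],[[0,0,-0.1875],0,0.45],[[0,0,-0.1875],0,0.45],[[0,0,-0.1875],0,0.45]]' 15
python3 -c "
from h import *
go(.5355,.0540,.268,3.310)"
```

```text
time: 5.52
tool_pos: [0.4889, 0.3649, 0.267]
tool_rot: [-3.141, -0.0, 2.723]
contact_force: [0.5, 0.5, -0.9]
opening: 0.0641
grip_force: 15.0
t 5.53 pos [0.4889 0.3649 0.267 ] rot [-3.1411e+00 -4.0000e-04  2.7229e+00] f [ 0.5  0.5 -0.9] op 0.0641 
row [-0.4223 -0.6627 -0.0023] -0.1869
```

```bash
python3 -m jog '[[[-0.008,-0.013,0],-0.004,0.45],[[-0.03,-0.046,0],-0.013,0.45],[[-0.068,-0.106,0],-0.03,0.45],[[-0.114,-0.179,0],-0.05,0.45],[[-0.165,-0.258,0],-0.073,0.45],[[-0.215,-0.338,0],-0.095,0.45],[[-0.266,-0.418,0],-0.118,0.45],[[-0.317,-0.497,0],-0.14,0.45],[[-0.363,-0.57,0],-0.161,0.45],[[-0.397,-0.623,0],-0.176,0.45],[[-0.416,-0.653,0],-0.184,0.45],[[-0.422,-0.663,0],-0.187,0.45]]'
python3 -m jog '[[[0,0,0],0,0.45],[[0,0,0],0,0.45],[[0,0,0],0,0.45],[[0,0,0],0,0.45]]'
python3 -c "
from h import *
im=cams.read_camera('top');a=im[180:340,250:420]
b=cams.read_camera('side');p=proj('side',[[.5355,.054,.07]])[0].astype(int);print(p)
b=b[p[1]-50:p[1]+50,p[0]-50:p[0]+50]
cv2.imwrite('pics/n1.png',np.hstack([cv2.resize(a,(400,400)),cv2.resize(b,(400,400))])[:,:,::-1])
for t in('ball_dish','low_dish','low_dish_ear','ball_center'):print(t,[(np.round(d['position'],3).tolist(),round(d['confidence'],2)) for d in models.pinpoint(t,'side')])
go(.5355,.0540,.268,3.310)"
```

```text
time: 7.02
tool_pos: [0.5354, 0.0529, 0.2673]
tool_rot: [3.142, -0.0, -2.974]
contact_force: [-0.1, 0.6, -0.1]
opening: 0.0639
grip_force: 15.0
time: 7.52
tool_pos: [0.5353, 0.0544, 0.2674]
tool_rot: [3.141, 0.0, -2.972]
contact_force: [-0.2, 0.4, -1.0]
opening: 0.0638
grip_force: 15.0
[329 246]
ball_dish [([0.355, 0.431, -0.001], 0.92), ([0.619, 0.419, 0.001], 0.9), ([0.538, 0.053, 0.074], 0.71)]
low_dish [([0.536, 0.058, 0.022], 0.79), ([0.744, -0.202, -0.0], 0.71)]
low_dish_ear [([0.591, 0.061, 0.044], 0.89)]
ball_center []
t 7.83 pos [0.5354 0.054  0.2674] rot [ 3.1415  0.     -2.9727] f [-0.2  0.5 -1.6] op 0.0637 
row [-0.0002 -0.0001 -0.0016] 0.0002
```

View pics/n1.png

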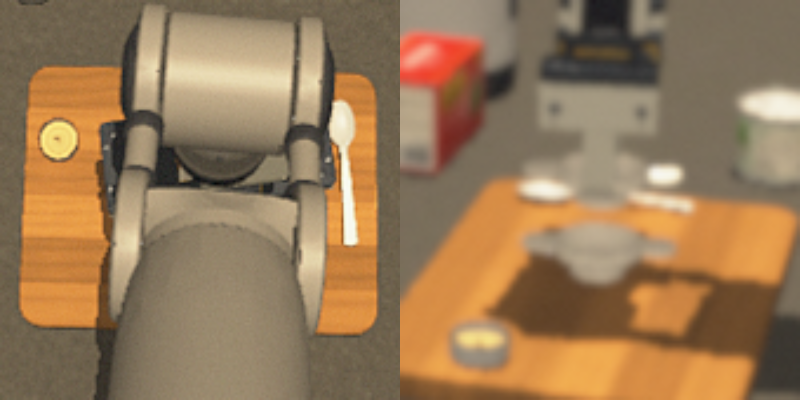

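Left is the top view, with the hand over the board. In the side crop the ball dish, (525–685,175), hovers squarely over the empty dish, (525–672,245), with ears parallel. Descending slowly.

```bash
python3 -m jog '[[[0,0,0.005],0,0.45],[[0,0,0.018],0,0.45],[[0,0,0.035],0,0.45],[[0,0,0.05],0,0.45],[[0,0,0.062],0,0.45],[[0,0,0.072],0,0.45],[[0,0,0.08],0,0.45],[[0,0,0.087],0,0.45],[[0,0,0.093],0,0.45],[[0,0,0.098],0,0.45],[[0,0,0.1],0,0.45],[[0,0,0.1],0,0.45]]'
python3 -c "
from h import *
b=cams.read_camera('side');p=proj('side',[[.5355,.054,.05]])[0].astype(int)
b=b[p[1]-50:p[1]+50,p[0]-65:p[0]+65]
cv2.imwrite('pics/n2.png',cv2.resize(b,None,fx=6,fy=6,interpolation=2)[:,:,::-1])
go(.5355,.0540,.2266,3.310)"
```

```text
time: 9.32
tool_pos: [0.5354, 0.054, 0.2274]
tool_rot: [3.142, 0.0, -2.973]
contact_force: [-0.6, 0.3, -0.9]
opening: 0.0639
grip_force: 15.0
t 9.38 pos [0.5354 0.054  0.2274] rot [ 3.1415e+00  1.0000e-04 -2.9727e+00] f [ 0.   0.8 -2.1] op 0.0639 
row [-0.0002 -0.      0.002 ] 0.0001
```

View pics/n2.png

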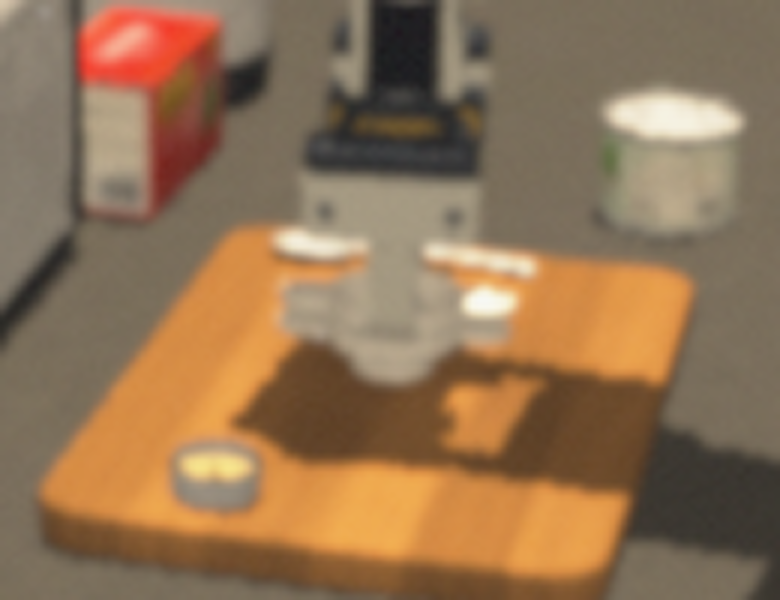

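The side crop shows the foot inside the lower dish, ears stacked at (310,300) and (490,310), with no contact force yet. Lowering the last millimetre.

```bash
python3 -m jog '[[[0,0,0.001],0,0.45],[[0,0,0.002],0,0.45],[[0,0,0.003],0,0.45],[[0,0,0.003],0,0.45]]'; python3 -c "
from h import *
go(.5355,.0540,.2266,3.310)"
```

```text
time: 9.88
tool_pos: [0.5355, 0.054, 0.2262]
tool_rot: [3.142, 0.0, -2.973]
contact_force: [-0.1, 0.0, -0.3]
opening: 0.0637
grip_force: 15.0
t 9.88 pos [0.5355 0.054  0.2262] rot [ 3.1416e+00  2.0000e-04 -2.9727e+00] f [-0.1  0.  -0.3] op 0.0637 
row [-0.0001 -0.     -0.0011] 0.0002
```

```bash
python3 -m jog '[[[0,0,0.001],0,0.45],[[0,0,0.002],0,0.45],[[0,0,0.002],0,0.45]]'; python3 -c "
from h import *
go(.5355,.0540,.2266,3.310)"
```

```text
time: 10.25
tool_pos: [0.5355, 0.054, 0.2257]
tool_rot: [-3.142, 0.001, -2.973]
contact_force: [-0.2, 1.1, 2.7]
opening: 0.0637
grip_force: 15.0
t 10.25 pos [0.5355 0.054  0.2257] rot [-3.1416e+00  7.0000e-04 -2.9727e+00] f [-0.2  1.1  2.7] op 0.0637 
row [ 0.     -0.     -0.0022] 0.0001
```

Contact. Opening slowly.

```bash
python3 -m jog '[[[0,0,0],0,0.3],[[0,0,0],0,0.28],[[0,0,0],0,0.26],[[0,0,0],0,0.22],[[0,0,0],0,0.16],[[0,0,0],0,0.08],[[0,0,0],0,0],[[0,0,0],0,0],[[0,0,0],0,0],[[0,0,0],0,0],[[0,0,0],0,0]]'
python3 -c "
from h import *
b=cams.read_camera('side');p=proj('side',[[.5355,.054,.05]])[0].astype(int)
b=b[p[1]-50:p[1]+50,p[0]-65:p[0]+65]
cv2.imwrite('pics/n3.png',cv2.resize(b,None,fx=6,fy=6,interpolation=2)[:,:,::-1])
for t in('ball_dish','low_dish','low_dish_ear','ball_center','ball_dish_in'):print(t,[(np.round(d['position'],3).tolist(),round(d['confidence'],2)) for d in models.pinpoint(t,'side')])
go(.5355,.0540,.2266,3.310)"
```

```text
time: 11.62
tool_pos: [0.5354, 0.054, 0.2254]
tool_rot: [3.142, -0.0, -2.973]
contact_force: [-0.3, -1.0, 0.1]
opening: 0.0919
grip_force: 0.0
ball_dish [([0.617, 0.417, 0.004], 0.92), ([0.356, 0.434, 0.0], 0.9), ([0.539, 0.054, 0.034], 0.45)]
low_dish [([0.537, 0.057, 0.036], 0.64), ([0.536, 0.053, 0.024], 0.59)]
low_dish_ear [([0.449, -0.24, -0.0], 0.54), ([0.587, 0.064, 0.04], 0.52)]
ball_center []
ball_dish_in [([0.354, 0.437, 0.01], 0.97), ([0.616, 0.413, 0.008], 0.93), ([0.536, 0.056, 0.039], 0.63)]
t 11.93 pos [0.5354 0.054  0.2254] rot [ 3.1415e+00  1.0000e-04 -2.9727e+00] f [-0.4  0.3 -0. ] op 0.0917 
row [-0.0002 -0.     -0.0031] 0.0001
```

View pics/n3.png

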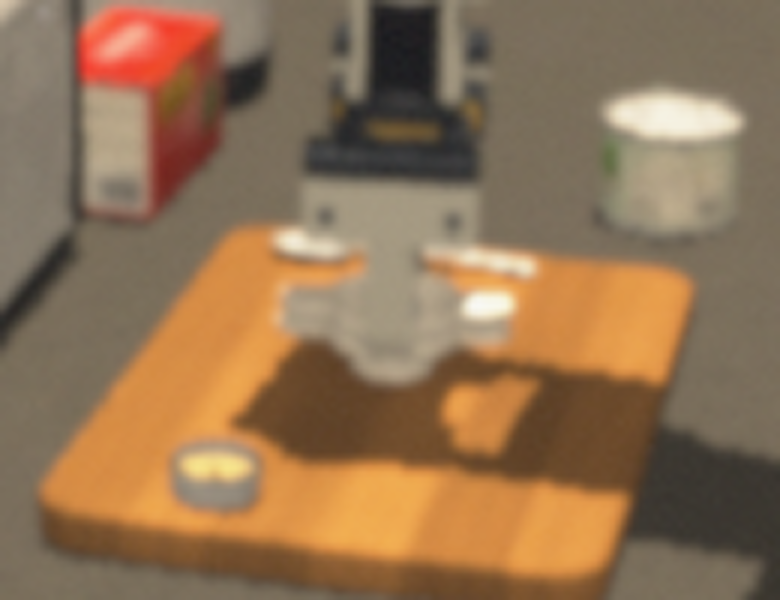

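The dishes are nested with ears stacked and level. The upper ears are at (310,295) and (488,305), right over the lower ones. Now I'll go down and grip the lower rim.

```bash
python3 -m jog '[[[0,0,0.01],0,0],[[0,0,0.025],0,0],[[0,0,0.04],0,0],[[0,0,0.051],0,0],[[0,0,0.051],0,0.1],[[0,0,0.051],0,0.2],[[0,0,0.051],0,0.25],[[0,0,0.051],0,0.28],[[0,0,0.051],0,0.3],[[0,0,0.051],0,0.33],[[0,0,0.051],0,0.38],[[0,0,0.051],0,0.45]]' 25
python3 -m jog '[[[0,0,0],0,0.5],[[0,0,-0.003],0,0.5],[[0,0,-0.01],0,0.5],[[0,0,-0.02],0,0.5],[[0,0,-0.03],0,0.5],[[0,0,-0.04],0,0.5],[[0,0,-0.05],0,0.5],[[0,0,-0.06],0,0.5],[[0,0,-0.068],0,0.5],[[0,0,-0.072],0,0.5],[[0,0,-0.075],0,0.5],[[0,0,-0.075],0,0.5]]'
python3 -c "
from h import *
b=cams.read_camera('side');p=proj('side',[[.5355,.054,.07]])[0].astype(int)
b=b[p[1]-50:p[1]+50,p[0]-65:p[0]+65]
cv2.imwrite('pics/n4.png',cv2.resize(b,None,fx=6,fy=6,interpolation=2)[:,:,::-1])
go(.5355,.0540,.31,1.596)"
```

```text
time: 13.42
tool_pos: [0.5355, 0.0539, 0.2051]
tool_rot: [-3.141, 0.0, -2.973]
contact_force: [-0.6, -2.5, 2.1]
opening: 0.0638
grip_force: 25.0
time: 14.92
tool_pos: [0.5354, 0.054, 0.235]
tool_rot: [3.142, 0.0, -2.973]
contact_force: [0.4, 0.2, -3.0]
opening: 0.0637
grip_force: 25.0
t 14.97 pos [0.5354 0.054  0.2349] rot [ 3.1415e+00 -1.0000e-04 -2.9727e+00] f [ 1.  -0.2 -1.7] op 0.0639 
row [-3.000e-04 -1.000e-04 -1.878e-01] 0.5457
```

View pics/n4.png

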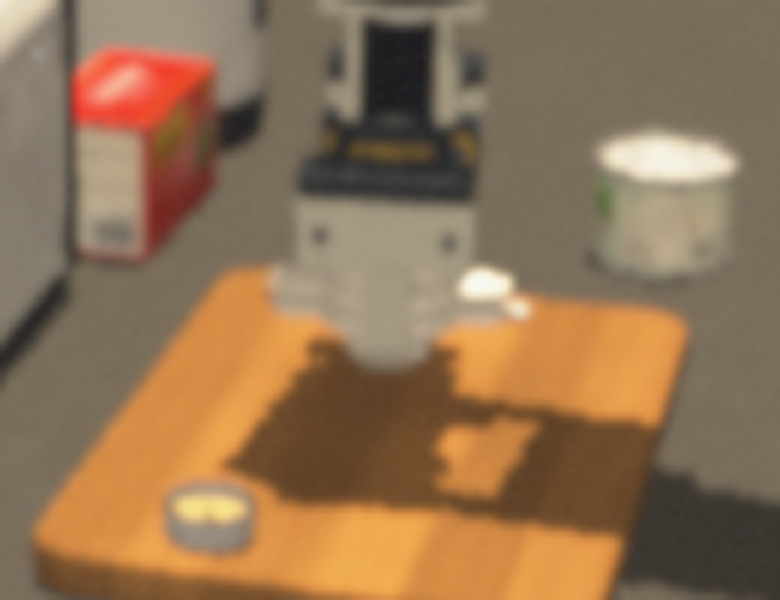

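The pair is clear of the board, ears still stacked at (295,285) and (485,290). Raising, then turning.

```bash
python3 -m jog '[[[0,0,-0.004],0,0.5],[[0,0,-0.014],0,0.5],[[0,0,-0.03],0,0.5],[[0,0,-0.05],0,0.5],[[0,0,-0.07],0,0.5],[[0,0,-0.09],0,0.5],[[0,0,-0.11],0,0.5],[[0,0,-0.128],0,0.5],[[0,0,-0.14],0,0.5],[[0,0,-0.148],0,0.5],[[0,0,-0.15],0,0.5],[[0,0,-0.15],0,0.5]]'
python3 -m jog '[[[0,0,0],0.005,0.5],[[0,0,0],0.015,0.5],[[0,0,0],0.035,0.5],[[0,0,0],0.06,0.5],[[0,0,0],0.09,0.5],[[0,0,0],0.12,0.5],[[0,0,0],0.15,0.5],[[0,0,0],0.18,0.5],[[0,0,0],0.21,0.5],[[0,0,0],0.24,0.5],[[0,0,0],0.27,0.5],[[0,0,0],0.3,0.5]]'
python3 -m jog '[[[0,0,0],0.03,0.5],[[0,0,0],0.06,0.5],[[0,0,0],0.09,0.5],[[0,0,0],0.12,0.5],[[0,0,0],0.15,0.5],[[0,0,0],0.18,0.5],[[0,0,0],0.205,0.5],[[0,0,0],0.225,0.5],[[0,0,0],0.238,0.5],[[0,0,0],0.244,0.5],[[0,0,0],0.2455,0.5],[[0,0,0],0.2455,0.5]]'
python3 -m jog '[[[0,0,0],0,0.5],[[0,0,0],0,0.5],[[0,0,0],0,0.5],[[0,0,0],0,0.5],[[0,0,0],0,0.5],[[0,0,0],0,0.5],[[0,0,0],0,0.5],[[0,0,0],0,0.5]]'
python3 -c "
from h import *
b=cams.read_camera('side');p=proj('side',[[.5355,.054,.14]])[0].astype(int)
b=b[p[1]-50:p[1]+50,p[0]-65:p[0]+65]
cv2.imwrite('pics/n5.png',cv2.resize(b,None,fx=6,fy=6,interpolation=2)[:,:,::-1])
go(.5355,.0540,.295,1.596)"
```

```text
time: 16.48
tool_pos: [0.5354, 0.054, 0.2948]
tool_rot: [3.141, -0.0, -2.973]
contact_force: [-0.1, -0.6, -1.8]
opening: 0.0637
grip_force: 25.0
time: 17.98
tool_pos: [0.5354, 0.054, 0.2949]
tool_rot: [-3.142, -0.0, 2.364]
contact_force: [0.3, -0.8, -2.1]
opening: 0.0636
grip_force: 25.0
time: 19.48
tool_pos: [0.5354, 0.054, 0.2949]
tool_rot: [3.142, -0.0, 1.597]
contact_force: [0.3, 0.4, -2.3]
opening: 0.0638
grip_force: 25.0
time: 20.48
tool_pos: [0.5354, 0.054, 0.295]
tool_rot: [3.142, -0.0, 1.597]
contact_force: [-1.3, 0.7, -3.1]
opening: 0.0636
grip_force: 25.0
t 20.52 pos [0.5354 0.054  0.295 ] rot [ 3.1415e+00 -1.0000e-04  1.5967e+00] f [ 0.5 -0.4 -2. ] op 0.0639 
row [ 0.      0.0003 -0.0001] 0.0002
```

View pics/n5.png

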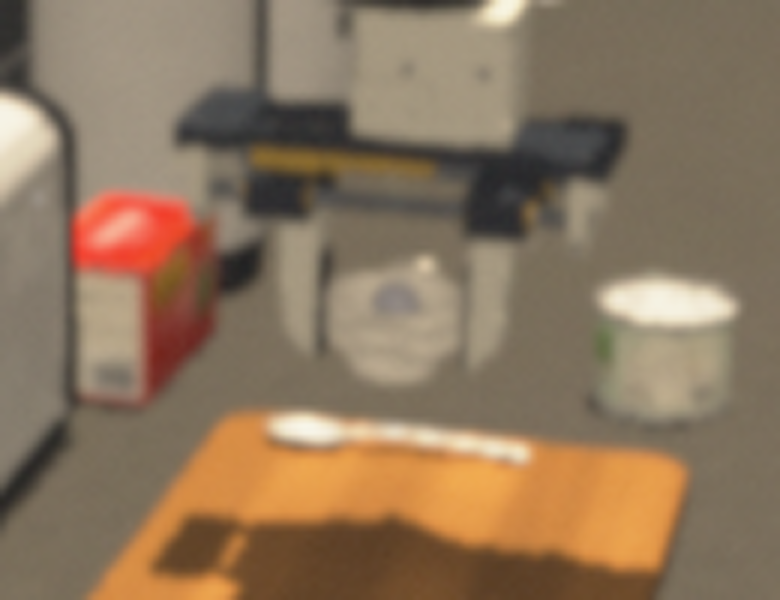

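The pair is held level between the fingers at (320–470,320), ears toward the camera along the board's long side, with the ball centred at (395,297). Handing in.

```bash
python3 -c "
from cell import robot
print(robot.hand_in())"
```

```text
the job is handed in; nothing more can be done
None
```

I nested the ball dish in the empty dish, lifted the pair about 90 mm above the board and turned it so the ears point along the board's long sides. I handed the job in at about 20.5 s with the pair still held; the last picture showed it level with the ball in the middle, and the judge gave no verdict.

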